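# Put the doming punches back in their graded stand

### The job

Put the four doming punches from the plain dark stand back into the brass-lined holes of the pale storage stand, dome up and each one fully down in its hole, so that the row is graded by head size: starting from the little punch already in the end hole, every next hole gets the next larger head and the largest stands at the far end. Leave the little punch standing where it is.

Things in the scene. Friction and masses are not known exactly. Their poses are not given: they have to be found in the camera images.
- punch_18: Smallest of the four steel punches in the dark stand: head 18 mm wide, 103 mm tall, 0.12 kg, loose, upright, dome up. Origin: centre of the tail's flat underside; z up the shank. Tail widens from 8 to 12 mm over 12 mm; shank 12 mm wide to 70 mm up; flares to the straight round head, 78 to 94 mm up (grip it here, at 86); then a half-ball dome.
- punch_24: Second smallest of the four steel punches in the dark stand: head 24 mm wide, 106 mm tall, 0.16 kg, loose, upright, dome up. Origin: centre of the tail's flat underside; z up the shank. Tail widens from 8 to 12 mm over 12 mm; shank 12 mm wide to 70 mm up; flares to the straight round head, 78 to 94 mm up (grip it here, at 86); then a half-ball dome.
- punch_31: Second largest of the four steel punches in the dark stand: head 31 mm wide, 109.5 mm tall, 0.24 kg, loose, upright, dome up. Origin: centre of the tail's flat underside; z up the shank. Tail widens from 8 to 12 mm over 12 mm; shank 12 mm wide to 70 mm up; flares to the straight round head, 78 to 94 mm up (grip it here, at 86); then a half-ball dome.
- punch_38: Largest of the four steel punches in the dark stand: head 38 mm wide, 113 mm tall, 0.35 kg, loose, upright, dome up. Origin: centre of the tail's flat underside; z up the shank. Tail widens from 8 to 12 mm over 12 mm; shank 12 mm wide to 70 mm up; flares to the straight round head, 78 to 94 mm up (grip it here, at 86); then a half-ball dome.
- punch_12: The little punch already home in an end hole of the storage stand, marking the small end of the row: a straight 12 mm steel rod, round top, 100 mm tall, loose, upright. Origin: centre of its tail's underside; z up. The pale storage stand is fixed, 262 x 72 mm, 45 mm high, with five holes in one row, 50 mm apart.
- hole_1: Empty brass-lined hole in the pale storage stand, next to the 12 mm punch (50 mm from it): place of the 18 mm punch. Origin: centre of its mouth, at the stand's top, 45 mm above the bench; x along the row away from the 12 mm punch, z up. Countersunk from 22 mm wide to a 14 mm bore 4.5 mm down; flat floor 35 mm below the mouth. Fixed.
- hole_2: Empty brass-lined hole in the pale storage stand, second from the 12 mm punch (100 mm from it): place of the 24 mm punch. Origin: centre of its mouth, at the stand's top, 45 mm above the bench; x along the row away from the 12 mm punch, z up. Countersunk from 22 mm wide to a 14 mm bore 4.5 mm down; flat floor 35 mm below the mouth. Fixed.
- hole_3: Empty brass-lined hole in the pale storage stand, third from the 12 mm punch (150 mm from it): place of the 31 mm punch. Origin: centre of its mouth, at the stand's top, 45 mm above the bench; x along the row away from the 12 mm punch, z up. Countersunk from 22 mm wide to a 14 mm bore 4.5 mm down; flat floor 35 mm below the mouth. Fixed.
- hole_4: Empty brass-lined hole in the pale storage stand, farthest from the 12 mm punch (200 mm from it): place of the 38 mm punch. Origin: centre of its mouth, at the stand's top, 45 mm above the bench; x along the row away from the 12 mm punch, z up. Countersunk from 22 mm wide to a 14 mm bore 4.5 mm down; flat floor 35 mm below the mouth. Fixed.
- work_stand: Plain dark wooden stand, fixed, 225 x 70 mm at the foot, 45 mm high, holding the four punches in mixed order in one row of unlined holes, 55 mm apart, 14 mm wide, 35 mm deep. Origin: centre of its underside; x along the row, z up. It and the storage stand may lie left or right and be turned any way.
Things that resemble listed ones, but are neither listed nor needed, are in the scene too. What is shaped like the punch_18 but blue is not meant. Leave any blue look-alike of the punch_24 alone.

How it is judged:
By the outcome, as a careful person would: the job done as asked, in the order asked, and still so for the second after the job is handed in, with the robot touching nothing.
It also fails if it takes over 136 s, if anything falls off the work surface, if the arm or the gripper's body presses on something with over 40 N, if the wrist force passes 120 N, or if a joint passes its speed limit or range.

### The arm

A 6-joint arm with a two-finger parallel gripper is mounted at the origin on the work surface. World frame = base frame: x ahead of the robot, y to its left, z up, the work surface at z = 0. Lengths are in m, angles in rad, forces in N, time in s.
With the tool pointing down it reaches from about 0.35 to 0.875 m from the base axis. Payload 4.2 kg.
Tool frame: the origin (TCP) lies midway between the tips of the shut fingers; the grasp point (between the pads) lies 19 mm behind it; z points along the fingers, y is the line along which they close (so a half turn about z gives the same grasp; the last joint's range is limited). The gripper opens to 87 mm and grips with 3 to 60 N. Pads are 19 mm wide; open, the fingers measure 117 mm over their backs; the gripper's body (75 mm by 190 mm) begins 51 mm behind the grasp point.
Start: joints at [-0.933, 0.385, 0.008, 0, -1.194, -0.259], TCP at [0.231, -0.581, 0.223] pointing down, gripper open.
Joint ranges: [-3.14, 3.14], [-1.21, 2.06], [-1.07, 1.41], [-3.16, 2.05], [-2.99, -0.16], [-3.1, 3.1]. Speed limits (rad/s): [2.79, 2.79, 3.14, 3.14, 3.14, 3.14].

### API

Orientations are given as a rotation vector (axis times angle).
In Python, from bench import r gives the robot as it stands.
- The arm moves only by the tool play_rows, never from a script. Its argument "steps" is a list of rows, each a list of 5 numbers: the shift along the tool's x, y, z as a fraction of full scale, then the turn about the tool's z as a fraction of full scale, then the opening, from 0 (shut) to 1 (fully open). In form: [[tx, ty, tz, yaw, jaw], ...]. A call has 1 to 20 rows; each row is the pose to reach, as a shift and turn from the pose commanded when the call began, along the tool's axes at that moment; what a row does not reach only later rows make up. Full scale, the value 1, is 200 mm for a shift and 2 rad for a turn. A row lasts 1/8 s, in which the tool goes at most 62.5 mm and 10.7 degrees, less where a joint would pass 70% of its speed; a pose out of reach is approached as far as the arm can. A call with a number of a shift or a turn outside -1 to 1 is refused whole. A call with a gripper value outside its range is refused whole. The fingers move at their own pace and stop on an object; "grip_force" is the grip in N (left out, the last holds). Time passes only in rows, so rows that repeat a pose let the fingers close. It gives the time, the measured TCP pose, the force, the opening and the grip force at its end, in the units of the state.
- r.get_state(): the state, without advancing time (a new reading comes with each control period).
- r.read_camera(name): name is "scene" or "top" or "wrist"; returns (picture, depth): 400x640x3 uint8, blue, green, red; 400x640 float32, m along the optical axis (not along the pixel's ray), 0 where there is no reading.
- r.camera_info(name): a dict with "vertical_fov" (degrees; the focal length in pixels is half the picture's height over the tangent of half this angle, whatever the lens; pixels are square), "cx", "cy" (the principal point, pixels), "k1" (the pictures are not rectified: a ray, as slopes to the right and down, at radius r is drawn at 1 + k1 r^2 times it, then the intrinsics apply), "rvec" (rotation vector, rad) and "tvec" (3), from world to camera coordinates, as OpenCV has them. Camera axes: x right, y down, z forward; pixel columns grow to the right and rows downward; lengths in m; the calibration is good to about 2 mm. A picture is of the moment at which its call begins: read the wrist's pose just before it. camera_info takes no time and is no camera call; for the wrist camera it gives the pose at the moment of the call.
- r.finish_job(): hands the job in; it is judged then, once.
The state is a dict: "clock": time; "joint_positions": joint angles; "qvel": joint speeds; "joint_efforts": joint torques, N m; "eef_pos": TCP position; "eef_rot": TCP orientation; "contact_force": force on the tool from outside, world axes, zero at the start; "wrist_torque": the same for the moment, N m; "width": finger opening in m; "finger_force": force on a finger pad.
Only numpy, scipy, OpenCV 4.12 (cv2) and the standard library are available. Lean on these libraries where they do the work, as an engineer would, in place of code of your own. Each camera call takes 0.05 s, during which the arm holds its last target. There are 200 camera calls.

## Working session

There is one attempt and no reset: what is moved stays moved. The work goes in short steps, Python scripts to look and compute and a tool call to move; the robot and the scene stay as the last step left them, time stands still between calls to the robot, and variables do not carry over. Pictures are saved under pics/ and viewed, at most 14 in all, crops included, and the job is handed in when it is done.

Besides the shell and the picture viewer there is one more tool, called after "Emit:" as name([rows], argument=value, ...), one row to a line, values as JSON. play_rows: Moves the arm, as the interface text tells. Its arguments: {"type":"object","properties":{"steps":{"type":"array"},"grip_force":{"type":"number"}},"required":["steps"]}

```bash
mkdir -p pics; ls; cat > h.py <<'E'
import numpy as np, cv2
from scipy.spatial.transform import Rotation as R
from bench import r
def cam(name):
    i=r.camera_info(name); im,d=r.read_camera(name); return i,im,d
def cloud(i,d):
    f=200/np.tan(np.radians(i['vertical_fov'])/2)
    v,u=np.mgrid[0:400,0:640]
    K=np.array([[f,0,i['cx']],[0,f,i['cy']],[0,0,1.]])
    p=cv2.undistortPoints(np.stack([u,v],-1).reshape(-1,1,2).astype(float),K,np.array([i['k1'],0,0,0,0.])).reshape(400,640,2)
    P=np.dstack([p*d[...,None],d])
    M=R.from_rotvec(np.ravel(i['rvec'])).as_matrix()
    return (P-np.ravel(i['tvec']))@M
E
python3 - <<'E'
from h import *
for n in ['top','scene']:
    i,im,d=cam(n); print(i); cv2.imwrite(f'pics/{n}.png',im); np.savez(f'{n}.npz',P=cloud(i,d),d=d,im=im)
print(r.get_state())
E
```

```text
pics
{'vertical_fov': 42.15319171600769, 'cx': 317.06700244486535, 'cy': 196.55343899511035, 'k1': 0.004997231645043247, 'rvec': array([ 2.15263999, -2.20914985,  0.12300067]), 'tvec': array([2.54265024e-04, 5.45558021e-01, 9.80000657e-01])}
{'vertical_fov': 46.1870487815125, 'cx': 326.7361251174227, 'cy': 201.21839266383103, 'k1': 0.002336301519174981, 'rvec': array([ 2.18380505,  0.89799247, -0.373607  ]), 'tvec': array([-0.37306569, -0.20964573,  1.3360728 ])}
{'clock': 0.1, 'joint_positions': array([-9.33376306e-01,  3.85490779e-01,  6.79261570e-03, -4.27229360e-04,
       -1.19400824e+00, -2.58606660e-01]), 'qvel': array([ 0.0007742 , -0.00200765,  0.00220491,  0.00152093,  0.00014639,
       -0.00068284]), 'joint_efforts': array([-2.50456151e-04, -3.91689777e+01,  1.87935251e+01,  4.23190400e+00,
        1.34861155e-02, -6.89722378e-05]), 'eef_pos': array([ 0.23096176, -0.58019318,  0.22157522]), 'eef_rot': array([ 5.91155477e-01, -3.08499289e+00, -2.97400146e-03]), 'contact_force': array([ 0.09253553,  0.36937277, -0.29118256]), 'wrist_torque': array([ 0.00335842, -0.01113076, -0.02241811]), 'finger_force': 0.0, 'width': 0.08693002252991283}
```

View pics/top.png

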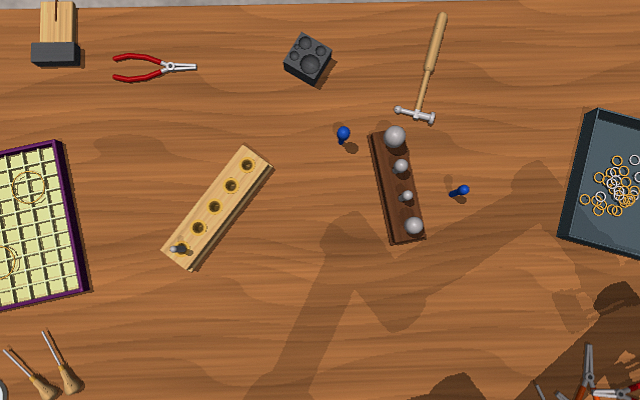

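View pics/scene.png

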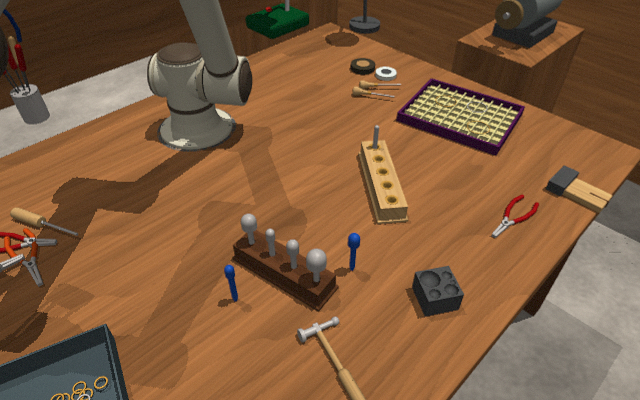

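The top view shows the dark stand's punches, top to bottom: 38 (395,136), 24 (401,166), 18 (407,196) and 31 (414,226). In the pale stand the little punch is at (180,249) and the holes are at (198,228), (214,207), (231,186) and (247,165). The blue look-alikes are at (343,133) and (459,191).

```bash
cat > m.py <<'E'
from h import *
from scipy.optimize import least_squares
for n in ['top','scene']:
    z=np.load(n+'.npz'); P=z['P']; im=z['im'].astype(int)
    T=np.load('top.npz')['P']
    print(n)
    for px,rad,h in [((395,136),19,.113),((401,166),12,.106),((407,196),9,.103),((414,226),15.5,.1095)]:
        c0=T[px[1],px[0]]; rad/=1000; zc=.010+.094
        m=(np.hypot(P[...,0]-c0[0],P[...,1]-c0[1])<rad+.012)&(P[...,2]>zc+.001)
        Q=P[m]
        f=least_squares(lambda c:np.linalg.norm(Q-c,axis=1)-rad,[c0[0],c0[1],zc],loss='soft_l1',f_scale=.001)
        print(px,'n',m.sum(),'c',f.x.round(4),'rms',np.sqrt(np.mean(f.fun**2)).round(5),'top',Q[:,2].max().round(4))
    # 12mm punch
    c0=T[249,180]; m=(np.hypot(P[...,0]-c0[0],P[...,1]-c0[1])<.03)&(P[...,2]>.06)
    Q=P[m]; print('p12',len(Q),Q.mean(0).round(4),Q[:,2].max())
# holes from the top: intersect rays at z=.045
    hs=[]
    C=None
    i=r.camera_info(n); M=R.from_rotvec(np.ravel(i['rvec'])).as_matrix(); C=-M.T@np.ravel(i['tvec'])
    D=P-C; D/=D[...,2:]; S=C+D*(.045-C[2])   # point on stand-top plane per pixel
    hsv=cv2.cvtColor(z['im'],cv2.COLOR_BGR2HSV)
    ok=np.isfinite(S).all(-1)&(z['d']>0)
    for px in [(198,228),(214,207),(231,186),(247,165)]:
        s=np.load('top.npz'); 
        if n=='top': c0=S[px[1],px[0]]; 
        else: c0=H[px]
        m=ok&(np.hypot(S[...,0]-c0[0],S[...,1]-c0[1])<.016)&((P[...,2]<.0425)|(hsv[...,1]>150)|(hsv[...,2]<110))
        pts=S[m][:,:2].astype(np.float32); (cx,cy),rr=cv2.minEnclosingCircle(pts)
        if n=='top': H=globals().get('H',{}); H[px]=np.array([cx,cy])
        print('hole',px,m.sum(),pts.mean(0).round(4),'enc',round(cx,4),round(cy,4),round(rr,4))
    # stand top
    m=(abs(P[...,2]-.045)<.004)
    u=(hsv[...,2]>150)&m
    ct=np.array([*H[(214,207)]]); 
    k=u&(np.hypot(P[...,0]-ct[0],P[...,1]-ct[1])<.17); Q=P[k][:,:2].astype(np.float32)
    print('stand',k.sum(),P[k][:,2].mean(),cv2.minAreaRect(Q))
E
python3 m.py
```

```text
top
(395, 136) n 332 c [ 0.6459 -0.1567  0.1025] rms 0.00119 top 0.1251
(401, 166) n 125 c [ 0.5917 -0.166   0.1026] rms 0.00111 top 0.1181
(407, 196) n 68 c [ 0.5369 -0.175   0.103 ] rms 0.00123 top 0.1142
(414, 226) n 222 c [ 0.4834 -0.185   0.1024] rms 0.00118 top 0.1213
p12 72 [0.4522 0.2406 0.0947] 0.11236672846074593
hole (198, 228) 214 [0.4903 0.2125] enc 0.4898 0.2122 0.0161
hole (214, 207) 209 [0.5293 0.182 ] enc 0.5286 0.1819 0.016
hole (231, 186) 207 [0.5683 0.1501] enc 0.5678 0.1494 0.0159
hole (247, 165) 206 [0.608  0.1191] enc 0.6076 0.1185 0.0158
stand 3519 0.043823963693813674 ((0.5302056074142456, 0.18160957098007202), (0.06284753978252411, 0.25278761982917786), 50.936702728271484)
scene
(395, 136) n 281 c [ 0.6451 -0.1549  0.103 ] rms 0.00105 top 0.124
(401, 166) n 103 c [ 0.5916 -0.1644  0.103 ] rms 0.00111 top 0.1158
(407, 196) n 50 c [ 0.5373 -0.1739  0.1032] rms 0.00128 top 0.1142
(414, 226) n 153 c [ 0.4823 -0.1826  0.1028] rms 0.00114 top 0.1198
p12 82 [0.4549 0.2422 0.0863] 0.10806265760363515
hole (198, 228) 67 [0.4914 0.2137] enc 0.4898 0.2124 0.0159
hole (214, 207) 74 [0.5299 0.1826] enc 0.5303 0.1833 0.0153
hole (231, 186) 81 [0.5687 0.1513] enc 0.5688 0.1505 0.015
hole (247, 165) 91 [0.6076 0.1196] enc 0.6076 0.1184 0.0156
stand 1471 0.04408723525285042 ((0.5318011045455933, 0.18261343240737915), (0.06205343082547188, 0.2554531693458557), 51.24397659301758)m.py:20: RuntimeWarning: divide by zero encountered in divide
  D=P-C; D/=D[...,2:]; S=C+D*(.045-C[2])   # point on stand-top plane per pixel
m.py:20: RuntimeWarning: invalid value encountered in divide
  D=P-C; D/=D[...,2:]; S=C+D*(.045-C[2])   # point on stand-top plane per pixel
```

Emit:
play_rows([
  [-0.2, 0.11, 0, 0, 1],
  [-0.4, 0.22, 0, 0, 1],
  [-0.6, 0.33, 0, 0, 1],
  [-0.77, 0.43, 0, 0, 1],
])

```text
clock: 0.6
eef_pos: [0.3431, -0.4423, 0.2221]
eef_rot: [0.592, -3.085, -0.001]
contact_force: [-0.7, 0.9, 0.5]
width: 0.0871
finger_force: 0.0
```

Emit:
play_rows([
  [-0.2, 0.11, 0, 0, 1],
  [-0.4, 0.22, 0, 0, 1],
  [-0.6, 0.33, 0, 0, 1],
  [-0.77, 0.43, 0, 0, 1],
])

```text
clock: 1.1
eef_pos: [0.4544, -0.3054, 0.2221]
eef_rot: [0.592, -3.085, -0.001]
contact_force: [0.4, 0.2, 0.3]
width: 0.087
finger_force: 0.0
```

Emit:
play_rows([
  [-0.2, 0.11, 0, 0.05, 1],
  [-0.4, 0.22, -0.1, 0.104, 1],
  [-0.6, 0.33, -0.2, 0.104, 1],
  [-0.77, 0.43, -0.3, 0.104, 1],
  [-0.77, 0.43, -0.3, 0.104, 1],
  [-0.77, 0.43, -0.3, 0.104, 1],
])

```text
clock: 1.85
eef_pos: [0.5643, -0.1701, 0.2816]
eef_rot: [0.268, -3.128, -0.001]
contact_force: [1.2, -0.7, -0.5]
width: 0.0869
finger_force: 0.0
```

```bash
python3 - <<'E'
from h import *
s=r.get_state(); print(s['clock'],s['eef_pos'],s['eef_rot'],s['joint_positions'],s['contact_force'])
i,im,d=cam('wrist'); P=cloud(i,d); np.savez('w1.npz',P=P,d=d,im=im); cv2.imwrite('pics/w1.png',im)
print(i)
E
```

```text
1.85 [ 0.56429012 -0.17005002  0.28158935] [ 2.67936844e-01 -3.12820960e+00 -9.72699014e-04] [-1.83409766e-02  2.90419047e-01  1.74174963e-02 -4.32196821e-04
 -1.29977784e+00 -1.38145267e+00] [ 1.16656034 -0.65631451 -0.46841887]
{'vertical_fov': 66.56332724693907, 'cx': 321.821668483542, 'cy': 199.58816817713, 'k1': 0.0029536350486575494, 'rvec': array([-1.90777999, -2.26312506, -0.29795321]), 'tvec': array([ 0.26237631, -0.5563097 ,  0.31216202])}
```

View pics/w1.png

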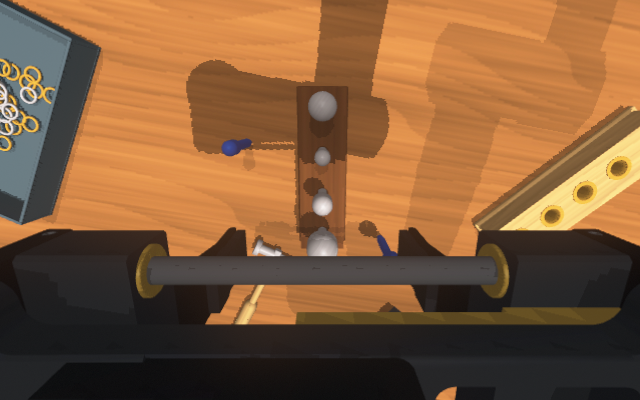

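The wrist view shows the heads in line: 31 (322,106), 18 (322,157), 24 (322,205) and 38 (322,245, partly hidden). The jaw axis is square to the row. Next I compare the sphere fits from this view with the earlier ones.

```bash
python3 - <<'E'
from h import *
from scipy.optimize import least_squares
P=np.load('w1.npz')['P']
for c0,rad in [((.4828,-.1838),15.5),((.5371,-.1745),9),((.5916,-.1652),12),((.6455,-.1558),19)]:
    rad/=1000
    m=(np.hypot(P[...,0]-c0[0],P[...,1]-c0[1])<rad+.012)&(P[...,2]>.105)&(P[...,2]<.13)
    Q=P[m]
    f=least_squares(lambda c:np.linalg.norm(Q-c,axis=1)-rad,[*c0,.104],loss='soft_l1',f_scale=.001)
    print(m.sum(),f.x.round(4),np.sqrt(np.mean(f.fun**2)).round(4),Q[:,2].max().round(4))
E
```

```text
683 [ 0.4823 -0.1835  0.1046] 0.0005 0.1219
199 [ 0.5366 -0.1743  0.1047] 0.0005 0.1154
330 [ 0.5908 -0.1651  0.1046] 0.0006 0.1179
559 [ 0.6451 -0.1559  0.1047] 0.0006 0.1246
```

```bash
cat >> h.py <<'E'
def go(x,y,z,ang=None,frm=None):
    """fractions [tx,ty,tz,yaw] from the present pose (or frm=(pos,toolyangle)) to x,y,z, tool y at ang degrees (mod 180)"""
    s=r.get_state(); p=s['eef_pos']; M=R.from_rotvec(s['eef_rot']).as_matrix()
    d=M.T@(np.array([x,y,z])-p)/.2
    a=np.degrees(np.arctan2(M[1,1],M[0,1])); w=0
    if ang is not None: w=-((ang-a+90)%180-90)
    return d.round(4), 'yaw',round(np.radians(w)/2,4),'toolyang',a.round(2)
E
python3 -c "
from h import *
print(go(.59,.135,.28,51.6))"
```

```text
(array([-0.3867,  1.4834,  0.008 ]), 'yaw', np.float64(0.4202), 'toolyang', np.float64(99.75))
```

Emit:
play_rows([
  [-0.05, 0.2, 0, 0, 1],
  [-0.1, 0.4, 0, 0, 1],
  [-0.15, 0.6, 0, 0, 1],
  [-0.19, 0.74, 0, 0, 1],
])

```text
clock: 2.4
eef_pos: [0.5764, -0.0175, 0.2819]
eef_rot: [0.266, -3.129, -0.0]
contact_force: [0.1, 0.5, -0.3]
width: 0.0875
finger_force: 0.0
```

Emit:
play_rows([
  [-0.05, 0.2, 0, 0.08, 1],
  [-0.1, 0.4, 0, 0.16, 1],
  [-0.15, 0.6, 0, 0.24, 1],
  [-0.19, 0.74, 0, 0.32, 1],
  [-0.19, 0.74, 0, 0.4, 1],
  [-0.19, 0.74, 0, 0.42, 1],
  [-0.19, 0.74, 0, 0.42, 1],
])

```text
clock: 3.28
eef_pos: [0.5892, 0.1333, 0.2819]
eef_rot: [-1.033, -2.966, 0.002]
contact_force: [0.4, 0.7, 0.5]
width: 0.0869
finger_force: 0.0
```

```bash
python3 - <<'E'
from h import *
s=r.get_state(); print(s['clock'],s['eef_pos'],s['eef_rot'],s['joint_positions'])
i,im,d=cam('wrist'); P=cloud(i,d); np.savez('w2.npz',P=P,d=d,im=im); cv2.imwrite('pics/w2.png',im)
M=R.from_rotvec(np.ravel(i['rvec'])).as_matrix(); C=-M.T@np.ravel(i['tvec'])
g=(P-C); S=C+g/g[...,2:]*(.045-C[2])
for c0 in [(.4906,.213),(.5296,.1824),(.5684,.1507),(.6078,.1192)]:
    m=(np.hypot(S[...,0]-c0[0],S[...,1]-c0[1])<.02)&(P[...,2]<.0425)&(d>0)
    q=S[m][:,:2].astype(np.float32)
    if m.sum()>20: print(m.sum(),q.mean(0).round(4),cv2.minEnclosingCircle(q),P[m][:,2].min())
k=(abs(P[...,2]-.045)<.003)&(np.hypot(P[...,0]-.53,P[...,1]-.18)<.15); print(k.sum(),np.median(P[k][:,2]),cv2.minAreaRect(P[k][:,:2].astype(np.float32)))
E
```

```text
3.275 [0.58917655 0.13334666 0.28188534] [-1.03261064e+00 -2.96585648e+00  1.60597795e-03] [ 4.90232892e-01  3.16094078e-01  5.43535343e-02 -1.30759719e-04
 -1.31056446e+00 -2.73107570e+00]
140 [0.4908 0.2133] ((0.4915063977241516, 0.2127651423215866), 0.008658523671329021) 0.009282961726113162
132 [0.5293 0.1825] ((0.5298655033111572, 0.1823539137840271), 0.008973541669547558) 0.008668163275724847
121 [0.5682 0.1513] ((0.5679123997688293, 0.15128448605537415), 0.008361230604350567) 0.008535553413429221
103 [0.6068 0.1205] ((0.6067550182342529, 0.11989040672779083), 0.008389175869524479) 0.008873441521520944
9462 0.04577657334068544 ((0.5294983386993408, 0.18243013322353363), (0.06205650791525841, 0.25119727849960327), 51.3524055480957)<stdin>:5: RuntimeWarning: divide by zero encountered in divide
<stdin>:5: RuntimeWarning: invalid value encountered in divide
```

View pics/w2.png

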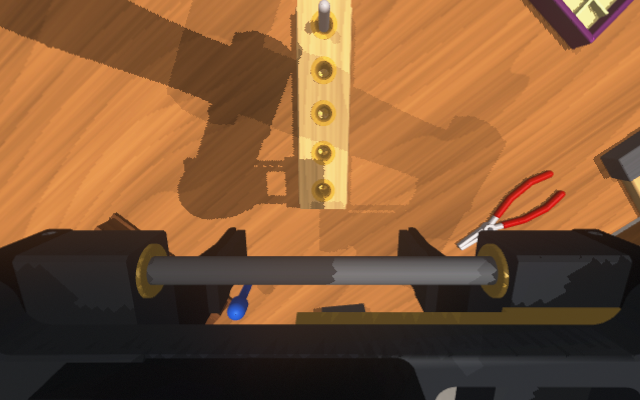

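The wrist view shows the pale stand with the little punch at (323,10) and the holes at (323,70), (323,113), (323,152) and (323,189). The stand's centre falls on hole 2 and the spacing comes out at about 50 mm. Now I pick the 38 mm punch.

```bash
python3 -c "
from h import *
print(go(.6451,-.1559,.2,99.6))"
```

```text
(array([-1.1172, -0.9603,  0.4105]), 'yaw', np.float64(-0.4187), 'toolyang', np.float64(51.62))
```

Emit:
play_rows([
  [-0.2, -0.17, 0, 0, 0.8],
  [-0.4, -0.34, 0, 0, 0.8],
  [-0.58, -0.5, 0, 0, 0.8],
])

```text
clock: 3.7
eef_pos: [0.6184, -0.0181, 0.2824]
eef_rot: [-1.032, -2.967, 0.0]
contact_force: [1.0, 0.1, 0.2]
width: 0.0711
finger_force: 0.0
```

Emit:
play_rows([
  [-0.2, -0.17, 0.1, -0.08, 0.8],
  [-0.4, -0.34, 0.2, -0.16, 0.8],
  [-0.537, -0.46, 0.3, -0.24, 0.8],
  [-0.537, -0.46, 0.4, -0.32, 0.8],
  [-0.537, -0.46, 0.41, -0.4, 0.8],
  [-0.537, -0.46, 0.41, -0.419, 0.8],
  [-0.537, -0.46, 0.41, -0.419, 0.8],
])

```text
clock: 4.58
eef_pos: [0.6453, -0.1553, 0.2002]
eef_rot: [0.263, -3.13, -0.0]
contact_force: [0.3, -0.6, 0.1]
width: 0.0694
finger_force: 0.0
```

```bash
python3 -c "
from h import *
print(go(.6451,-.1559,.077,99.6))"
```

```text
(array([ 0.0009, -0.0027,  0.6162]), 'yaw', np.float64(0.0001), 'toolyang', np.float64(99.61))
```

Emit:
play_rows([
  [0, -0.002, 0.2, 0, 0.8],
  [0, -0.002, 0.4, 0, 0.8],
  [0, -0.002, 0.55, 0, 0.8],
  [0, -0.002, 0.615, 0, 0.8],
  [0, -0.002, 0.615, 0, 0.8],
  [0, -0.002, 0.615, 0, 0.3],
  [0, -0.002, 0.615, 0, 0.2],
  [0, -0.002, 0.615, 0, 0.1],
  [0, -0.002, 0.615, 0, 0.1],
  [0, -0.002, 0.615, 0, 0.1],
  [0, -0.002, 0.615, 0, 0.1],
], grip_force=35)

```text
clock: 5.95
eef_pos: [0.646, -0.1551, 0.078]
eef_rot: [-0.265, 3.13, -0.0]
contact_force: [0.4, -0.2, 1.4]
width: 0.0373
finger_force: 35.0
```

Emit:
play_rows([
  [0, 0, -0.1, 0, 0.1],
  [0, 0, -0.25, 0, 0.1],
  [0, 0, -0.45, 0, 0.1],
  [0, 0, -0.65, 0, 0.1],
  [0, 0, -0.75, 0, 0.1],
  [0, 0, -0.75, 0, 0.1],
])

```text
clock: 6.7
eef_pos: [0.646, -0.1549, 0.2282]
eef_rot: [-0.264, 3.129, 0.001]
contact_force: [0.1, 0.3, -3.4]
width: 0.0371
finger_force: 35.0
```

```bash
python3 -c "
from h import *
print(go(.6077,.1201,.225,51.4))"
```

```text
(array([-0.042 ,  1.3877,  0.0162]), 'yaw', np.float64(0.4211), 'toolyang', np.float64(99.66))
```

Emit:
play_rows([
  [0, 0.12, 0, 0, 0.1],
  [-0.01, 0.28, 0, 0, 0.1],
  [-0.02, 0.45, 0, 0, 0.1],
  [-0.02, 0.6, 0, 0, 0.1],
  [-0.02, 0.69, 0, 0, 0.1],
])

```text
clock: 7.32
eef_pos: [0.6251, -0.0162, 0.2255]
eef_rot: [0.267, -3.126, -0.001]
contact_force: [-0.5, -0.3, -3.2]
width: 0.0367
finger_force: 35.0
```

Emit:
play_rows([
  [0, 0.12, 0, 0.06, 0.1],
  [-0.01, 0.28, 0, 0.14, 0.1],
  [-0.02, 0.45, 0, 0.22, 0.1],
  [-0.02, 0.6, 0, 0.3, 0.1],
  [-0.02, 0.697, 0, 0.37, 0.1],
  [-0.022, 0.697, 0, 0.421, 0.1],
  [-0.022, 0.697, 0, 0.421, 0.1],
  [-0.022, 0.697, 0, 0.421, 0.1],
])

```text
clock: 8.32
eef_pos: [0.6071, 0.1196, 0.2269]
eef_rot: [-1.036, -2.965, 0.001]
contact_force: [-0.9, -0.4, -3.6]
width: 0.0366
finger_force: 35.0
```

```bash
python3 -c "
from h import *
i,im,d=cam('wrist'); cv2.imwrite('pics/w3.png',im)
print(go(.6077,.1201,.078,51.4))"
```

```text
(array([-4.000e-04,  4.400e-03,  7.455e-01]), 'yaw', np.float64(0.0006), 'toolyang', np.float64(51.46))
```

View pics/w3.png

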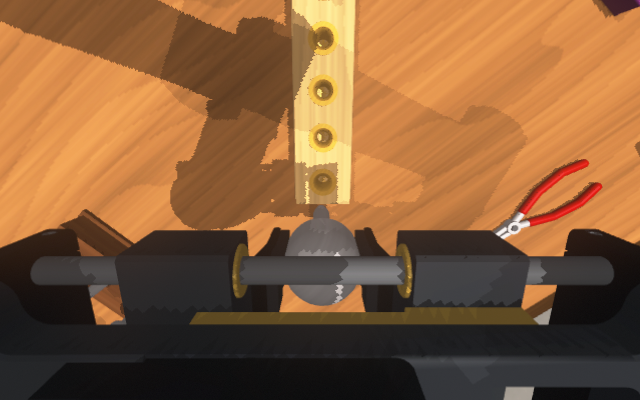

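The 38 mm punch hangs upright at (322,260), its tail tip at (320,212), lined up in column with hole 4 at (322,182). I lower it partway and check the force.

Emit:
play_rows([
  [0, 0.003, 0.15, 0, 0.1],
  [0, 0.003, 0.35, 0, 0.1],
  [0, 0.003, 0.5, 0, 0.1],
  [0, 0.003, 0.55, 0, 0.1],
  [0, 0.003, 0.6, 0, 0.1],
  [0, 0.003, 0.63, 0, 0.1],
  [0, 0.003, 0.63, 0, 0.1],
])

```text
clock: 9.25
eef_pos: [0.608, 0.1203, 0.1019]
eef_rot: [1.037, 2.965, 0.0]
contact_force: [-0.1, -0.0, -2.6]
width: 0.037
finger_force: 35.0
```

Emit:
play_rows([
  [0, 0, 0.03, 0, 0.1],
  [0, 0, 0.06, 0, 0.1],
  [0, 0, 0.09, 0, 0.1],
  [0, 0, 0.11, 0, 0.1],
  [0, 0, 0.11, 0, 0.1],
])

```text
clock: 9.88
eef_pos: [0.6077, 0.1202, 0.079]
eef_rot: [-1.038, -2.965, 0.001]
contact_force: [1.6, -0.1, -4.0]
width: 0.0371
finger_force: 35.0
```

Emit:
play_rows([
  [0, 0, 0.005, 0, 0.1],
  [0, 0, 0.005, 0, 0.25],
  [0, 0, 0.005, 0, 0.5],
  [0, 0, 0.005, 0, 0.7],
  [0, 0, 0.005, 0, 0.8],
  [0, 0, 0.005, 0, 0.8],
  [0, 0, 0.005, 0, 0.8],
  [0, 0, -0.1, 0, 0.8],
  [0, 0, -0.3, 0, 0.8],
  [0, 0, -0.5, 0, 0.8],
  [0, 0, -0.6, 0, 0.8],
])

```text
clock: 11.25
eef_pos: [0.6087, 0.1205, 0.2025]
eef_rot: [1.036, 2.962, 0.004]
contact_force: [-0.5, 0.5, 0.4]
width: 0.0693
finger_force: 0.0
```

```bash
python3 -c "
from h import *
print(go(.4826,-.1834,.2,99.6))"
```

```text
(array([-0.4542, -1.5814,  0.0077]), 'yaw', np.float64(-0.4203), 'toolyang', np.float64(51.44))
```

Emit:
play_rows([
  [-0.06, -0.2, 0, 0, 0.7],
  [-0.12, -0.4, 0, 0, 0.7],
  [-0.18, -0.6, 0, 0, 0.7],
  [-0.23, -0.8, 0, 0, 0.7],
])

```text
clock: 11.75
eef_pos: [0.5434, -0.0347, 0.1997]
eef_rot: [1.037, 2.965, 0.0]
contact_force: [0.6, -0.4, -0.2]
width: 0.0611
finger_force: 0.0
```

Emit:
play_rows([
  [-0.06, -0.2, 0, -0.08, 0.7],
  [-0.12, -0.4, 0, -0.16, 0.7],
  [-0.18, -0.6, 0, -0.24, 0.7],
  [-0.224, -0.781, 0, -0.32, 0.7],
  [-0.224, -0.781, 0, -0.4, 0.7],
  [-0.224, -0.781, 0, -0.42, 0.7],
  [-0.224, -0.781, 0, -0.42, 0.7],
])

```text
clock: 12.62
eef_pos: [0.4815, -0.1837, 0.1996]
eef_rot: [-0.26, 3.131, 0.0]
contact_force: [-0.0, 0.6, -0.1]
width: 0.0604
finger_force: 0.0
```

```bash
python3 -c "
from h import *
i,im,d=cam('wrist'); cv2.imwrite('pics/w4.png',im)
print(go(.4823,-.1835,.077,99.6))"
```

```text
(array([-3.700e-03, -2.000e-04,  6.131e-01]), 'yaw', np.float64(-0.0008), 'toolyang', np.float64(99.51))
```

Emit:
play_rows([
  [-0.004, 0, 0.2, 0, 0.7],
  [-0.004, 0, 0.4, 0, 0.7],
  [-0.004, 0, 0.55, 0, 0.7],
  [-0.004, 0, 0.612, 0, 0.7],
  [-0.004, 0, 0.612, 0, 0.7],
  [-0.004, 0, 0.612, 0, 0.3],
  [-0.004, 0, 0.612, 0, 0.2],
  [-0.004, 0, 0.612, 0, 0.1],
  [-0.004, 0, 0.612, 0, 0.1],
  [-0.004, 0, 0.612, 0, 0.1],
  [-0.004, 0, 0.5, 0, 0.1],
  [-0.004, 0, 0.35, 0, 0.1],
  [-0.004, 0, 0.15, 0, 0.1],
  [-0.004, 0, -0.05, 0, 0.1],
  [-0.004, 0, -0.14, 0, 0.1],
  [-0.004, 0, -0.14, 0, 0.1],
])

```text
clock: 14.68
eef_pos: [0.4827, -0.1833, 0.2283]
eef_rot: [-0.261, 3.128, 0.0]
contact_force: [0.4, -0.0, -2.8]
width: 0.0298
finger_force: 35.0
```

```bash
python3 -c "
from h import *
print(go(.5686,.1513,.225,51.4))"
```

```text
(array([-0.7008,  1.5787,  0.018 ]), 'yaw', np.float64(0.4202), 'toolyang', np.float64(99.55))
```

Emit:
play_rows([
  [-0.05, 0.1, 0, 0, 0.1],
  [-0.12, 0.27, 0, 0, 0.1],
  [-0.21, 0.46, 0, 0, 0.1],
  [-0.29, 0.65, 0, 0, 0.1],
  [-0.35, 0.79, 0, 0, 0.1],
])

```text
clock: 15.3
eef_pos: [0.5243, -0.0145, 0.2252]
eef_rot: [0.262, -3.127, -0.0]
contact_force: [0.4, -0.2, -3.6]
width: 0.0302
finger_force: 35.0
```

Emit:
play_rows([
  [-0.05, 0.12, 0, 0.06, 0.1],
  [-0.13, 0.3, 0, 0.14, 0.1],
  [-0.22, 0.5, 0, 0.22, 0.1],
  [-0.3, 0.69, 0, 0.3, 0.1],
  [-0.35, 0.789, 0, 0.37, 0.1],
  [-0.351, 0.789, 0, 0.42, 0.1],
  [-0.351, 0.789, 0, 0.42, 0.1],
  [-0.351, 0.789, 0, 0.42, 0.1],
])

```text
clock: 16.3
eef_pos: [0.5677, 0.1508, 0.2263]
eef_rot: [-1.036, -2.964, 0.002]
contact_force: [-1.1, 0.4, -2.5]
width: 0.0296
finger_force: 35.0
```

```bash
python3 -c "
from h import *
i,im,d=cam('wrist'); cv2.imwrite('pics/w5.png',im)
print(go(.5686,.1513,.078,51.4))"
```

```text
(array([-0.0019,  0.0053,  0.7437]), 'yaw', np.float64(0.0005), 'toolyang', np.float64(51.46))
```

View pics/w5.png

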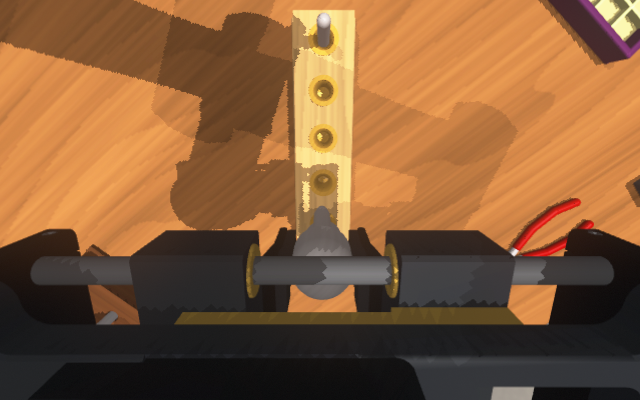

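The 31 mm punch hangs upright at (322,258), its tail at (321,212), in line with the row. Holes 1 to 3 are visible at (322,90), (322,138) and (322,182).

Emit:
play_rows([
  [-0.002, 0.004, 0.15, 0, 0.1],
  [-0.002, 0.004, 0.35, 0, 0.1],
  [-0.002, 0.004, 0.5, 0, 0.1],
  [-0.002, 0.004, 0.55, 0, 0.1],
  [-0.002, 0.004, 0.6, 0, 0.1],
  [-0.002, 0.004, 0.63, 0, 0.1],
  [-0.002, 0.004, 0.63, 0, 0.1],
])

```text
clock: 17.23
eef_pos: [0.5692, 0.1517, 0.1019]
eef_rot: [1.037, 2.965, 0.001]
contact_force: [-0.5, -0.0, -1.9]
width: 0.0296
finger_force: 35.0
```

Emit:
play_rows([
  [0, 0, 0.03, 0, 0.1],
  [0, 0, 0.06, 0, 0.1],
  [0, 0, 0.09, 0, 0.1],
  [0, 0, 0.11, 0, 0.1],
  [0, 0, 0.11, 0, 0.1],
])

```text
clock: 17.85
eef_pos: [0.5689, 0.1516, 0.079]
eef_rot: [-1.038, -2.965, 0.001]
contact_force: [-0.2, -0.8, -2.1]
width: 0.03
finger_force: 35.0
```

Emit:
play_rows([
  [0, 0, 0.005, 0, 0.1],
  [0, 0, 0.005, 0, 0.25],
  [0, 0, 0.005, 0, 0.5],
  [0, 0, 0.005, 0, 0.7],
  [0, 0, 0.005, 0, 0.7],
  [0, 0, 0.005, 0, 0.7],
  [0, 0, 0.005, 0, 0.7],
  [0, 0, -0.1, 0, 0.7],
  [0, 0, -0.3, 0, 0.7],
  [0, 0, -0.5, 0, 0.7],
  [0, 0, -0.6, 0, 0.7],
])

```text
clock: 19.23
eef_pos: [0.57, 0.152, 0.2023]
eef_rot: [1.036, 2.963, 0.004]
contact_force: [0.5, 0.1, -1.2]
width: 0.0608
finger_force: 0.0
```

```bash
python3 -c "
from h import *
print(go(.5908,-.1651,.2,99.6))"
```

```text
(array([-1.0696, -1.175 ,  0.0095]), 'yaw', np.float64(-0.4202), 'toolyang', np.float64(51.45))
```

Emit:
play_rows([
  [-0.18, -0.2, 0, 0, 0.6],
  [-0.36, -0.4, 0, 0, 0.6],
  [-0.54, -0.59, 0, 0, 0.6],
])

```text
clock: 19.6
eef_pos: [0.5798, -0.0093, 0.1998]
eef_rot: [1.036, 2.965, 0.0]
contact_force: [0.7, 0.4, 0.2]
width: 0.0528
finger_force: 0.0
```

Emit:
play_rows([
  [-0.18, -0.2, 0, -0.08, 0.6],
  [-0.36, -0.4, 0, -0.16, 0.6],
  [-0.53, -0.585, 0, -0.24, 0.6],
  [-0.53, -0.585, 0, -0.32, 0.6],
  [-0.53, -0.585, 0, -0.4, 0.6],
  [-0.53, -0.585, 0, -0.42, 0.6],
  [-0.53, -0.585, 0, -0.42, 0.6],
])

```text
clock: 20.48
eef_pos: [0.5898, -0.1656, 0.1995]
eef_rot: [0.261, -3.131, -0.0]
contact_force: [-0.2, 0.3, -0.3]
width: 0.0519
finger_force: 0.0
```

```bash
python3 -c "
from h import *
print(go(.5908,-.1651,.077,99.6))"
```

```text
(array([-0.0055,  0.0014,  0.6123]), 'yaw', np.float64(-0.0007), 'toolyang', np.float64(99.52))
```

Emit:
play_rows([
  [-0.005, 0.001, 0.2, 0, 0.6],
  [-0.005, 0.001, 0.4, 0, 0.6],
  [-0.005, 0.001, 0.55, 0, 0.6],
  [-0.005, 0.001, 0.612, 0, 0.6],
  [-0.005, 0.001, 0.612, 0, 0.6],
  [-0.005, 0.001, 0.612, 0, 0.3],
  [-0.005, 0.001, 0.612, 0, 0.1],
  [-0.005, 0.001, 0.612, 0, 0.05],
  [-0.005, 0.001, 0.612, 0, 0.05],
  [-0.005, 0.001, 0.612, 0, 0.05],
  [-0.005, 0.001, 0.612, 0, 0.05],
  [-0.005, 0.001, 0.5, 0, 0.05],
  [-0.005, 0.001, 0.35, 0, 0.05],
  [-0.005, 0.001, 0.15, 0, 0.05],
  [-0.005, 0.001, -0.05, 0, 0.05],
  [-0.005, 0.001, -0.14, 0, 0.05],
  [-0.005, 0.001, -0.14, 0, 0.05],
])

```text
clock: 22.6
eef_pos: [0.5911, -0.165, 0.2283]
eef_rot: [-0.261, 3.129, 0.0]
contact_force: [0.4, -0.1, -2.8]
width: 0.0224
finger_force: 35.0
```

```bash
python3 -c "
from h import *
print(go(.5295,.1825,.225,51.4))"
```

```text
(array([0.0156, 1.7647, 0.0167]), 'yaw', np.float64(0.4202), 'toolyang', np.float64(99.55))
```

Emit:
play_rows([
  [0, 0.12, 0, 0, 0.05],
  [0.004, 0.3, 0, 0, 0.05],
  [0.006, 0.5, 0, 0, 0.05],
  [0.008, 0.7, 0, 0, 0.05],
  [0.008, 0.88, 0, 0, 0.05],
])

```text
clock: 23.22
eef_pos: [0.5585, 0.0094, 0.2252]
eef_rot: [0.261, -3.127, -0.0]
contact_force: [-0.3, -0.1, -2.1]
width: 0.0226
finger_force: 35.0
```

Emit:
play_rows([
  [0, 0.12, 0, 0.06, 0.05],
  [0.004, 0.3, 0, 0.14, 0.05],
  [0.006, 0.5, 0, 0.22, 0.05],
  [0.008, 0.7, 0, 0.3, 0.05],
  [0.008, 0.83, 0, 0.37, 0.05],
  [0.008, 0.885, 0, 0.42, 0.05],
  [0.008, 0.885, 0, 0.42, 0.05],
  [0.008, 0.885, 0, 0.42, 0.05],
])

```text
clock: 24.22
eef_pos: [0.5286, 0.1818, 0.2264]
eef_rot: [-1.036, -2.964, 0.003]
contact_force: [0.4, -0.1, -3.0]
width: 0.0226
finger_force: 35.0
```

```bash
python3 -c "
from h import *
i,im,d=cam('wrist'); cv2.imwrite('pics/w6.png',im)
print(go(.5295,.1825,.078,51.4))"
```

```text
(array([-0.0009,  0.0068,  0.7436]), 'yaw', np.float64(0.0004), 'toolyang', np.float64(51.45))
```

View pics/w6.png

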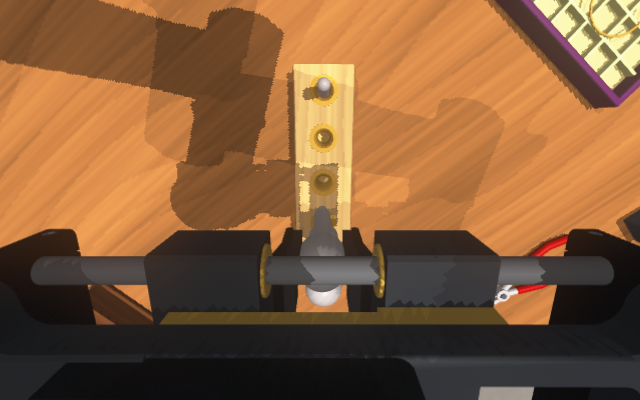

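The 24 mm punch hangs in line, its tail at (321,212). The target, hole 2, is at (322,182) and hole 1 is at (322,138).

Emit:
play_rows([
  [-0.001, 0.005, 0.15, 0, 0.05],
  [-0.001, 0.005, 0.35, 0, 0.05],
  [-0.001, 0.005, 0.5, 0, 0.05],
  [-0.001, 0.005, 0.55, 0, 0.05],
  [-0.001, 0.005, 0.6, 0, 0.05],
  [-0.001, 0.005, 0.63, 0, 0.05],
  [-0.001, 0.005, 0.63, 0, 0.05],
])

```text
clock: 25.15
eef_pos: [0.53, 0.1832, 0.1018]
eef_rot: [1.037, 2.965, 0.001]
contact_force: [0.2, 0.2, -2.0]
width: 0.0225
finger_force: 35.0
```

Emit:
play_rows([
  [0, 0, 0.03, 0, 0.05],
  [0, 0, 0.06, 0, 0.05],
  [0, 0, 0.09, 0, 0.05],
  [0, 0, 0.11, 0, 0.05],
  [0, 0, 0.11, 0, 0.05],
])

```text
clock: 25.78
eef_pos: [0.5296, 0.183, 0.0789]
eef_rot: [-1.037, -2.965, 0.001]
contact_force: [0.7, -0.9, -1.5]
width: 0.0226
finger_force: 35.0
```

Emit:
play_rows([
  [0, 0, 0.005, 0, 0.05],
  [0, 0, 0.005, 0, 0.25],
  [0, 0, 0.005, 0, 0.5],
  [0, 0, 0.005, 0, 0.6],
  [0, 0, 0.005, 0, 0.6],
  [0, 0, 0.005, 0, 0.6],
  [0, 0, 0.005, 0, 0.6],
  [0, 0, -0.1, 0, 0.6],
  [0, 0, -0.3, 0, 0.6],
  [0, 0, -0.5, 0, 0.6],
  [0, 0, -0.6, 0, 0.6],
])

```text
clock: 27.15
eef_pos: [0.5307, 0.1835, 0.2022]
eef_rot: [1.036, 2.963, 0.005]
contact_force: [-0.2, -1.2, -0.6]
width: 0.0522
finger_force: 0.0
```

```bash
python3 -c "
from h import *
print(go(.5366,-.1743,.2,99.6))"
```

```text
(array([-1.1384, -1.3806,  0.0076]), 'yaw', np.float64(-0.4203), 'toolyang', np.float64(51.44))
```

Emit:
play_rows([
  [-0.17, -0.2, 0, 0, 0.5],
  [-0.34, -0.4, 0, 0, 0.5],
  [-0.5, -0.6, 0, 0, 0.5],
  [-0.57, -0.69, 0, 0, 0.5],
])

```text
clock: 27.65
eef_pos: [0.5325, 0.0019, 0.1996]
eef_rot: [-1.041, -2.964, 0.0]
contact_force: [-0.0, -0.6, -0.4]
width: 0.0438
finger_force: 0.0
```

Emit:
play_rows([
  [-0.17, -0.2, 0, -0.08, 0.5],
  [-0.34, -0.4, 0, -0.16, 0.5],
  [-0.5, -0.6, 0, -0.24, 0.5],
  [-0.568, -0.69, 0, -0.32, 0.5],
  [-0.568, -0.69, 0, -0.4, 0.5],
  [-0.568, -0.69, 0, -0.42, 0.5],
  [-0.568, -0.69, 0, -0.42, 0.5],
])

```text
clock: 28.52
eef_pos: [0.5356, -0.1748, 0.1995]
eef_rot: [0.26, -3.131, -0.0]
contact_force: [0.5, 0.9, -0.3]
width: 0.0435
finger_force: 0.0
```

```bash
python3 -c "
from h import *
print(go(.5366,-.1743,.077,99.6))"
```

```text
(array([-0.0056,  0.0013,  0.6124]), 'yaw', np.float64(-0.0008), 'toolyang', np.float64(99.51))
```

Emit:
play_rows([
  [-0.005, 0.001, 0.2, 0, 0.5],
  [-0.005, 0.001, 0.4, 0, 0.5],
  [-0.005, 0.001, 0.55, 0, 0.5],
  [-0.005, 0.001, 0.612, 0, 0.5],
  [-0.005, 0.001, 0.612, 0, 0.5],
  [-0.005, 0.001, 0.612, 0, 0.3],
  [-0.005, 0.001, 0.612, 0, 0.1],
  [-0.005, 0.001, 0.612, 0, 0],
  [-0.005, 0.001, 0.612, 0, 0],
  [-0.005, 0.001, 0.612, 0, 0],
  [-0.005, 0.001, 0.612, 0, 0],
  [-0.005, 0.001, 0.5, 0, 0],
  [-0.005, 0.001, 0.35, 0, 0],
  [-0.005, 0.001, 0.15, 0, 0],
  [-0.005, 0.001, -0.05, 0, 0],
  [-0.005, 0.001, -0.14, 0, 0],
  [-0.005, 0.001, -0.14, 0, 0],
])

```text
clock: 30.65
eef_pos: [0.5369, -0.1742, 0.2282]
eef_rot: [-0.261, 3.129, 0.0]
contact_force: [-0.4, -0.2, -1.4]
width: 0.017
finger_force: 35.0
```

```bash
python3 -c "
from h import *
print(go(.4904,.2137,.225,51.4))"
```

```text
(array([-0.0922,  1.951 ,  0.0163]), 'yaw', np.float64(0.4201), 'toolyang', np.float64(99.54))
```

Emit:
play_rows([
  [0, 0.12, 0, 0, 0],
  [-0.02, 0.3, 0, 0, 0],
  [-0.03, 0.5, 0, 0, 0],
  [-0.04, 0.7, 0, 0, 0],
  [-0.046, 0.9, 0, 0, 0],
  [-0.046, 0.97, 0, 0, 0],
])

```text
clock: 31.4
eef_pos: [0.5122, 0.0201, 0.2256]
eef_rot: [0.264, -3.127, 0.0]
contact_force: [0.1, -0.4, -1.4]
width: 0.0166
finger_force: 35.0
```

Emit:
play_rows([
  [0, 0.12, 0, 0.06, 0],
  [-0.02, 0.3, 0, 0.14, 0],
  [-0.03, 0.5, 0, 0.22, 0],
  [-0.04, 0.7, 0, 0.3, 0],
  [-0.046, 0.88, 0, 0.37, 0],
  [-0.046, 0.98, 0, 0.42, 0],
  [-0.046, 0.98, 0, 0.42, 0],
  [-0.046, 0.98, 0, 0.42, 0],
])

```text
clock: 32.4
eef_pos: [0.4898, 0.2125, 0.2267]
eef_rot: [-1.037, -2.964, 0.003]
contact_force: [0.4, -0.2, -1.3]
width: 0.0165
finger_force: 35.0
```

```bash
python3 -c "
from h import *
i,im,d=cam('wrist'); cv2.imwrite('pics/w7.png',im)
print(go(.4904,.2137,.078,51.4),r.get_state()['joint_positions'])"
```

```text
(array([0.002 , 0.0078, 0.7445]), 'yaw', np.float64(0.0001), 'toolyang', np.float64(51.41)) [ 7.12942037e-01  2.27416125e-01 -2.07117218e-01 -7.06874883e-05
 -1.13777148e+00 -2.95720966e+00]
```

View pics/w7.png

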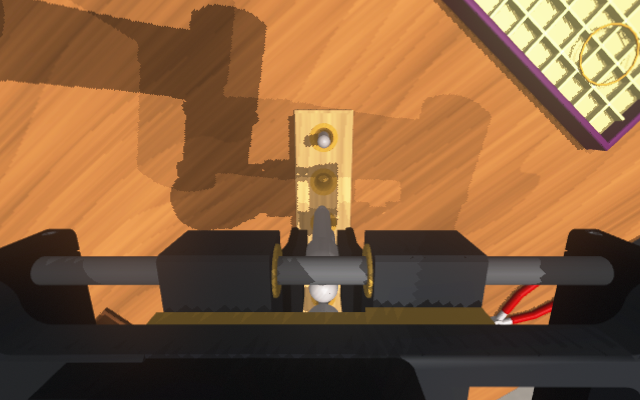

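The 18 mm punch hangs in line, its tail at (321,212). Hole 1 is at (322,182) and the little punch at (323,139).

Emit:
play_rows([
  [0.002, 0.006, 0.15, 0, 0],
  [0.002, 0.006, 0.35, 0, 0],
  [0.002, 0.006, 0.5, 0, 0],
  [0.002, 0.006, 0.55, 0, 0],
  [0.002, 0.006, 0.6, 0, 0],
  [0.002, 0.006, 0.63, 0, 0],
  [0.002, 0.006, 0.63, 0, 0],
])

```text
clock: 33.33
eef_pos: [0.4906, 0.2146, 0.1018]
eef_rot: [1.037, 2.965, 0.0]
contact_force: [-0.6, -0.1, -0.8]
width: 0.0165
finger_force: 35.0
```

Emit:
play_rows([
  [0, 0, 0.03, 0, 0],
  [0, 0, 0.06, 0, 0],
  [0, 0, 0.09, 0, 0],
  [0, 0, 0.11, 0, 0],
  [0, 0, 0.11, 0, 0],
])

```text
clock: 33.95
eef_pos: [0.4902, 0.2144, 0.0789]
eef_rot: [-1.038, -2.965, 0.001]
contact_force: [0.9, 0.2, -1.5]
width: 0.0166
finger_force: 35.0
```

Release, rise and back away toward the middle for a clear view.

Emit:
play_rows([
  [0, 0, 0.005, 0, 0.05],
  [0, 0, 0.005, 0, 0.25],
  [0, 0, 0.005, 0, 0.5],
  [0, 0, 0.005, 0, 0.5],
  [0, 0, 0.005, 0, 0.5],
  [0, 0, 0.005, 0, 0.5],
  [0, 0, 0.005, 0, 0.5],
  [0, 0, -0.1, 0, 0.5],
  [0, 0, -0.3, 0, 0.5],
  [0, 0, -0.5, 0, 0.5],
  [0, 0, -0.75, 0, 0.5],
  [0, 0, -1, 0, 0.5],
  [-0.2, -0.2, -1, 0, 0.5],
  [-0.4, -0.4, -1, 0, 0.5],
  [-0.6, -0.6, -1, 0, 0.5],
  [-0.8, -0.8, -1, 0, 0.5],
  [-0.8, -1, -1, 0, 0.5],
  [-0.8, -1, -1, 0, 0.5],
])

```text
clock: 36.2
eef_pos: [0.4895, -0.0434, 0.2798]
eef_rot: [-1.043, -2.963, -0.0]
contact_force: [-1.2, 0.8, 0.8]
width: 0.0438
finger_force: 0.0
```

```bash
python3 - <<'E'
from h import *
from scipy.optimize import least_squares
print(r.get_state()['clock'])
ims=[]
for n in ['top','scene']:
    i,im,d=cam(n); P=cloud(i,d); ims.append(im)
    for c0,rad in [((.4904,.2137),9),((.5295,.1825),12),((.5686,.1513),15.5),((.6077,.1201),19)]:
        rad/=1000
        m=(np.hypot(P[...,0]-c0[0],P[...,1]-c0[1])<rad+.008)&(P[...,2]>.105)&(P[...,2]<.14)
        Q=P[m]
        if len(Q)<10: print(n,c0,'few'); continue
        f=least_squares(lambda c:np.linalg.norm(Q-c,axis=1)-rad,[*c0,.104],loss='soft_l1',f_scale=.001)
        print(n,m.sum(),f.x.round(4),(f.x[:2]-c0).round(4),Q[:,2].max().round(4))
a=cv2.resize(ims[0][110:290,130:430],(600,360)); b=cv2.resize(ims[1][100:300,220:480],(468,360)); cv2.imwrite('pics/e1.png',a); 
cv2.imwrite('pics/e2.png',b)
E
```

```text
36.2
top (0.4904, 0.2137) few
top (0.5295, 0.1825) few
top 114 [0.5689 0.1496 0.1031] [ 0.0003 -0.0017] 0.1193
top 342 [0.6084 0.119  0.1025] [ 0.0007 -0.0011] 0.1259
scene 27 [0.4919 0.2142 0.1021] [0.0015 0.0005] 0.1129
scene 62 [0.5311 0.1826 0.1027] [0.0016 0.0001] 0.1159
scene 110 [0.5693 0.1519 0.103 ] [0.0007 0.0006] 0.1195
scene 178 [0.6086 0.1209 0.1028] [0.0009 0.0008] 0.123
```

View pics/e1.png

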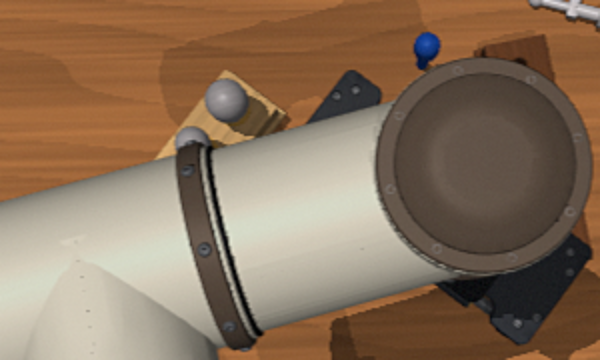

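View pics/e2.png

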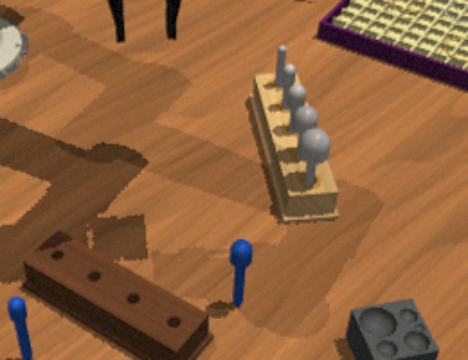

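The scene crop shows all five punches upright and graded in the pale stand, the dark stand empty, and the blue ones untouched. The arm blocks part of the top view. The dome heights match those in the dark stand's 35 mm holes, so the punches are fully seated.

```bash
python3 -c "
from bench import r
print(r.finish_job())"
```

```text
the job is handed in; nothing more can be done
None
```

The four punches stand dome up and fully down in the pale stand, graded 12‑18‑24‑31‑38 from the little punch, which I left in place; the job was handed in at about 36 s, and no verdict came back.

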